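# Fit a fresh backing board in the drill stand

## Task

Fit the fresh plywood backing board into the drill stand: slide it off the front apron so that its far edge goes under the steel retaining lip on the column side, and get its near edge down into the recess so that the board lies flat on the recess floor. Then swing the latch fully across the board's near edge, to its stop. Leave the machine vise and the block of drill bits where they are.

Things in the scene. Friction and masses are not known exactly. Their poses are not given: they have to be found in the camera images.
- stand: Bench drill stand, fixed: dark base x -160 to 165, y -115 to 115 mm, its top 30 mm above the bench; a column 25 mm thick, 480 mm tall at x = 130 mm. Origin: at bench height under the middle of the board recess; x points from the front (robot side) to the column, y left, z up. The flat apron in front of the recess is x -160 to -56.5 mm; a side rim lies to each side of the recess.
- recess (a point): Middle of the recess floor, 20 mm above the bench, 10 mm below the base's top; axes as the stand's. The recess is rectangular, 113 mm in x (-56.5 to 56.5) and 146 mm in y (-73 to 73); its side rims have a 4 mm chamfer at the mouth.
- lip (a point): Middle of the front edge of the steel retaining lip, a strip 4 mm thick along the column side of the recess: underside 35 mm, top 39 mm above the bench (this point: 37 mm). Front edge at x = 44.5 mm in the stand's frame, so it covers the last 12 mm of the recess, 15 mm above its floor; y -68 to 68 mm.
- board_center (a point): Centre (half-way up) of the loose plain plywood board, 110 mm along its x, 140 mm along its y, 12 mm thick, about 0.14 kg. It starts flat on the apron, far edge out over the recess, a little askew and to one side. Pushed on, it tips over the recess's front edge, far edge down on the floor. Fully home, its centre is 26 mm above the bench, its top 2 mm above the base's top.
- latch (a joint): Swing latch on the right rim near the recess's front corner, vertical axis. 0 = closed (its stop), arm along the stand's +y over the board's near edge; grows (rad) counter-clockwise from above, by the robot side to the outside, to 3.1; starts open. Arm 85 mm long, 14 wide, 34 to 42 mm above the bench, 2 mm over a board that is home; a board not home blocks it. Stays put; 1 N moves it.
- latch_pivot (a point): On the latch's axis at the arm's mid height (38 mm above the bench): x = -41.5 mm, y = -102 mm in the stand's frame. The pivot boss is 18 mm in diameter.
- latch_knob (a point): Middle of the black upright knob near the end of the latch arm, 77 mm from the pivot axis, 16 mm in diameter, from 42 to 70 mm above the bench (this point: 56 mm).
- vise: Dark machine vise 160 x 85 x 54 mm (with its screw about 200 mm long in x), standing left of the stand. Origin: centre of its underside. Not to be moved.
- bit_block: Wooden block 55 x 110 x 30 mm with upright drill bits, up to 101 mm tall in all, right of the stand. Origin: centre of its underside. Not to be moved.
There are look-alikes about, which are no part of the job. Of the things shaped like the part that bears board_center, the wooden one is meant.

How it is judged:
By the outcome, as a careful person would: the job done as asked, in the order asked, and still so for the second after the job is handed in, with the robot touching nothing.
It also fails if it takes over 72 s, if anything falls off the work surface, if the arm or the gripper's body presses on something with over 40 N, if the wrist force passes 120 N, or if a joint passes its speed limit or range.

## Robot

A 7-joint arm with a two-finger parallel gripper is mounted at the origin on the work surface. World frame = base frame: x ahead of the robot, y to its left, z up, the work surface at z = 0. Lengths are in m, angles in rad, forces in N, time in s.
With the tool pointing down it reaches from about 0.425 to 0.925 m from the base axis. Payload 6.8 kg.
Tool frame: the origin (TCP) lies midway between the tips of the shut fingers; the grasp point (between the pads) lies 19 mm behind it; z points along the fingers, y is the direction in which the jaws open and shut (so a half turn about z gives the same grasp; the last joint's range is limited). The gripper opens to 85 mm and grips with 20 to 120 N. Pads are 22 mm wide; open, the fingers measure 114 mm over their backs; the gripper's body (76 mm by 85 mm) begins 54 mm behind the grasp point. The pads swing forward as they close: fully open they stand 13 mm farther back than shut.
Start: joints at [1.101, 0.477, 0.022, 1.555, -0.011, 1.109, -0.083], TCP at [0.239, -0.631, 0.231] pointing down, gripper open.
Joint ranges: [-2.96, 2.96], [-0.34, 2.1], [-1.41, 1.46], [0.24, 2.44], [-1.37, 4.51], [0.17, 1.92], [-2.96, 2.96]. Speed limits (rad/s): [2.39, 2.39, 3.14, 3.14, 3.14, 3.14, 3.14].

## Interface

Orientations are given as a unit quaternion [w, x, y, z].
In Python, from station import bot gives the robot as it stands. The module is installed in compiled form; this text tells all that it offers.
- The arm moves only by the tool play_rows, never from a script. Its argument "motion" is a list of rows, each a list of 2 entries, a list of its own where there are three numbers: the shift along the tool's x, y, z as a fraction of full scale, then the turn, a rotation vector about the tool's x, y, z as a fraction of full scale. In form: [[[tx, ty, tz], [rx, ry, rz]], ...]. A call has 1 to 8 rows; each row is the pose to reach, as a shift and turn from the pose measured when the call began, along the tool's axes at that moment, turning the shorter way round; what a row does not reach only later rows make up. Full scale, the value 1, is 400 mm for a shift and 360 degrees for a turn. A row lasts 1/10 s, in which the tool goes at most 50 mm and 8.59 degrees, less where a joint would pass 70% of its speed; a pose out of reach is approached as far as the arm can. A call with a number of a shift or a turn outside -1 to 1 is refused whole. A call with a gripper value outside its range is refused whole. "fingers" is the finger opening in mm, from 0 to 85.4, set as the call begins (left out, the last holds). The fingers move at their own pace and stop on an object; "grip_force" is the grip in N (left out, the last holds). Time passes only in rows, so rows that repeat a pose let the fingers close. It gives the time, the measured TCP pose, the force and the opening at its end, in the units of the state.
- bot.get_obs(): the state, without advancing time (a new reading comes with each control period).
- bot.read_camera(name): name is "side" or "top" or "wrist"; returns a dict with "pixels" (420x560x3 uint8, red, green, blue), "range_z" (420x560 float32, m along the optical axis (not along the pixel's ray), 0 where there is no reading), "fovy" (degrees; the focal length in pixels is half the picture's height over the tangent of half this angle, whatever the lens; pixels are square), "cx", "cy" (the principal point, pixels), "pose" (4x4, takes a point from camera to world coordinates). Camera axes: x right, y down, z forward; pixel columns grow to the right and rows downward; lengths in m; the calibration is good to about 2 mm. A picture is of the moment at which its call begins.
- bot.hand_in(): hands the job in, once; it reports no verdict.
The state is a dict: "t": time; "q": joint angles; "joint_vel": joint speeds; "joint_torque": joint torques, N m; "eef_pos": TCP position; "tool_rot": TCP orientation; "contact_force": force on the tool from outside, world axes, zero at the start; "torque": the same for the moment, N m; "gripper_width": opening from 0.0 (shut) to 1.0 (fully open).
Only numpy, scipy, OpenCV 4.12 (cv2) and the standard library are available. Lean on these libraries where they do the work, as an engineer would, in place of code of your own. Each camera call takes 0.05 s, during which the arm holds its last target.

## Working session

There is one attempt and no reset: what is moved stays moved. The work goes in short steps, Python scripts to look and compute and a tool call to move; the robot and the scene stay as the last step left them, time stands still between calls to the robot, and variables do not carry over. Pictures are saved under pics/ and viewed, and the job is handed in when it is done.

Besides the shell and the picture viewer there is one more tool, called after "Emit:" by a JSON object that holds its "api" and its "payload", one argument or row to a line. play_rows: Moves the arm, as the interface text tells. Shift numbers are shares of 400 mm and turn numbers shares of 360 degrees, none past 1 either way. Its arguments: {"type":"object","properties":{"motion":{"type":"array"},"fingers":{"type":"number"},"grip_force":{"type":"number"}},"required":["motion"]}

```bash
mkdir -p pics; cat > h.py <<'E'
import numpy as np, cv2
from station import bot
def cam(n):
    c=bot.read_camera(n); c['f']=210/np.tan(np.radians(c['fovy'])/2); return c
def save(c,name,crop=None,scale=1):
    im=c['pixels'][:,:,::-1]
    if crop: u0,v0,u1,v1=crop; im=im[v0:v1,u0:u1]
    im=cv2.resize(im,None,fx=scale,fy=scale,interpolation=cv2.INTER_CUBIC); cv2.imwrite('pics/'+name,im)
def pts(c):
    d=c['range_z'];v,u=np.mgrid[0:d.shape[0],0:d.shape[1]]
    P=np.stack([(u-c['cx'])/c['f']*d,(v-c['cy'])/c['f']*d,d],-1)
    T=np.array(c['pose']); W=P@T[:3,:3].T+T[:3,3]; W[d==0]=np.nan; return W
E
python3 - <<'E'
from h import *
o=bot.get_obs();print(o)
for n in ['side','top','wrist']:
    c=cam(n); save(c,n+'0.png'); np.savez(n+'0.npz',W=pts(c),px=c['pixels']); print(n,c['pose'],c['fovy'],c['cx'],c['cy'])
E
```

```text
{'t': 0.0, 'q': array([ 1.10089223,  0.47777585,  0.02230723,  1.55649478, -0.01151579,
        1.10933303, -0.08306976]), 'joint_vel': array([ 0.00111574,  0.00105218, -0.00053585,  0.00061041,  0.00035579,
        0.00175421,  0.00046072]), 'joint_torque': array([-7.28203922e-04, -5.96442139e+01,  1.60795692e+00, -2.81200755e+01,
        1.25080714e-02,  9.23910993e-03, -2.07227362e-05]), 'eef_pos': array([ 0.23870889, -0.63071161,  0.23032307]), 'tool_rot': array([-9.14843796e-04,  9.83674775e-01,  1.79952912e-01, -2.23873425e-04]), 'contact_force': array([-0.1993747 ,  0.22450547, -0.13743539]), 'torque': array([-0.00217493, -0.06166114,  0.03194308]), 'gripper_width': 0.9978984147004555}
side [[-0.99982597  0.01279346  0.01357753  0.49225566]
 [-0.00333378  0.59356365 -0.80478014  0.89952405]
 [-0.01835505 -0.80468535 -0.59341771  0.74154067]
 [ 0.          0.          0.          1.        ]] 52.53007276265319 284.74525612805814 201.29948206594995
top [[ 0.00774161 -0.98564922  0.16862884  0.33778816]
 [-0.99995188 -0.00864682 -0.00463439 -0.01469021]
 [ 0.00602598 -0.16858484 -0.98566873  1.12546382]
 [ 0.          0.          0.          1.        ]] 48.56955677533339 274.9778287614129 199.2518489304144
wrist [[ 3.53816212e-01 -8.84662204e-01 -3.03622912e-01  3.16622998e-01]
 [-9.35314660e-01 -3.34917917e-01 -1.14089770e-01 -6.01404722e-01]
 [-7.57845701e-04  3.24349771e-01 -9.45936917e-01  3.73197375e-01]
 [ 0.00000000e+00  0.00000000e+00  0.00000000e+00  1.00000000e+00]] 60.029179765403946 275.86560838908395 212.65549621979795
```

View pics/top0.png

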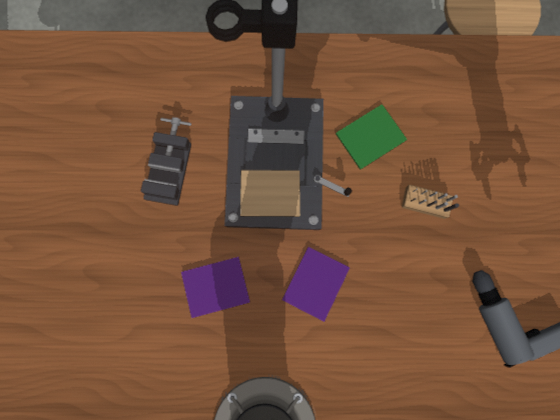

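View pics/side0.png

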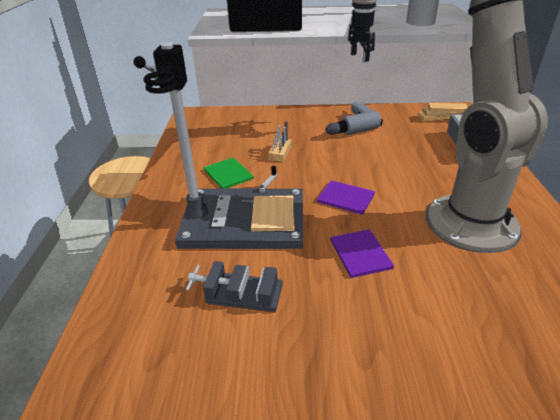

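View pics/wrist0.png

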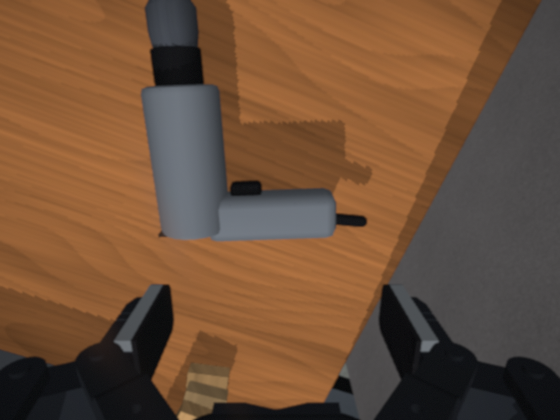

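The top picture shows four board-shaped things: the wooden board at (270,193) on the apron, a green one at (370,135), and purple ones at (215,287) and (317,283). I take the wooden one. The latch runs from its pivot at (318,179) to its knob at (348,191), the vise is at (167,168) and the bit block at (430,200).

```bash
python3 - <<'E'
from h import *
d=np.load('top0.npz');W=d['W'];px=d['px']
cv2.imwrite('pics/crop_top.png',cv2.resize(px[80:240,200:420,::-1],None,fx=3.5,fy=3.5,interpolation=cv2.INTER_CUBIC))
s=W[85:235,215:370].reshape(-1,3);s=s[~np.isnan(s[:,0])]
h,e=np.histogram(s[:,2]*1000,bins=np.arange(-6,90,2));print([(int(a),int(b)) for a,b in zip(e,h) if b>20])
def rect(P):
    r=cv2.minAreaRect((P[:,:2]*1000).astype(np.float32));return r
m=(W[...,2]>.024)&(W[...,2]<.08);m[:85]=0;m[235:]=0;m[:,:215]=0;m[:,326:]=0
m8=cv2.morphologyEx(m.astype(np.uint8),cv2.MORPH_OPEN,np.ones((3,3)))
P=W[m8>0];print('base',rect(P),np.percentile(P,[0.5,99.5],0))
# board: hue
hsv=cv2.cvtColor(px,cv2.COLOR_RGB2HSV)
for p in [(270,193),(250,193),(290,180),(270,175),(270,210),(275,160),(260,134),(318,179),(348,191),(335,186),(235,150)]:
    print(p,px[p[1],p[0]],W[p[1],p[0]].round(4))
E
```

```text
[(-6, 184), (-4, 1019), (-2, 2734), (0, 3160), (2, 1651), (4, 396), (6, 80), (8, 163), (10, 364), (12, 379), (14, 265), (16, 260), (18, 521), (20, 592), (22, 326), (24, 181), (26, 754), (28, 1948), (30, 2335), (32, 1153), (34, 299), (36, 292), (38, 657), (40, 1083), (42, 1084), (44, 558), (46, 119), (48, 48), (50, 34), (52, 27), (82, 25), (84, 42), (86, 42)]
base ((620.6653442382812, -21.01598358154297), (237.7238311767578, 326.0295715332031), 88.68305206298828) [[ 0.45880136 -0.13364368  0.02540563]
 [ 0.78110484  0.09742201  0.0586648 ]]
(270, 193) [139 115  87] [ 0.5385 -0.0079  0.0394]
(250, 193) [137 113  85] [0.5376 0.0394 0.0424]
(290, 180) [135 112  85] [ 0.571  -0.0553  0.0371]
(270, 175) [127 105  79] [ 0.582  -0.0075  0.0405]
(270, 210) [130 108  82] [ 0.4973 -0.0083  0.0424]
(275, 160) [53 52 54] [ 0.6247 -0.0192  0.0182]
(260, 134) [134 133 135] [0.6839 0.0178 0.0391]
(318, 179) [68 66 70] [ 0.5713 -0.1211  0.0494]
(348, 191) [37 30 27] [ 0.5391 -0.1881  0.0704]
(335, 186) [135 134 135] [ 0.5564 -0.1621  0.0419]
(235, 150) [68 67 71] [0.6456 0.0782 0.0307]
```

View pics/crop_top.png

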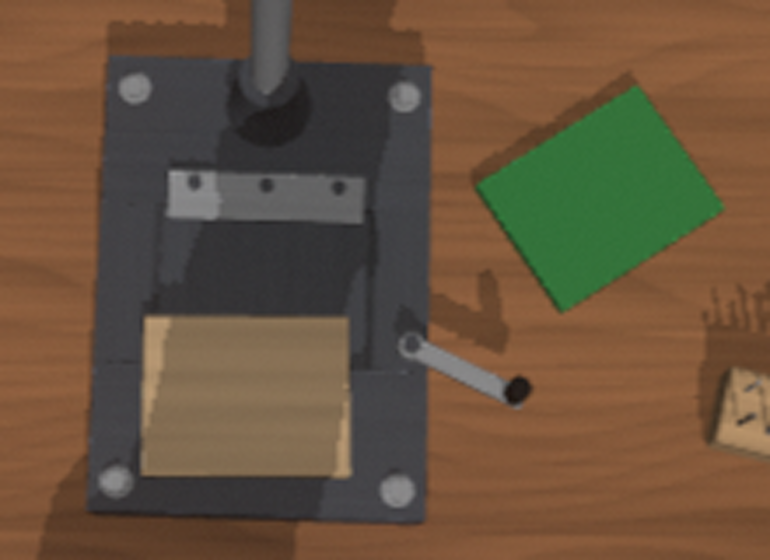

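```bash
cat >> h.py <<'E'
def proj(c,uv,z):
    uv=np.asarray(uv,float).reshape(-1,2);T=np.array(c['pose'])
    d=np.stack([(uv[:,0]-c['cx'])/c['f'],(uv[:,1]-c['cy'])/c['f'],np.ones(len(uv))],-1)@T[:3,:3].T
    s=(z-T[2,3])/d[:,2]; return T[:3,3]+d*s[:,None]
def seg(c,mask,z,near=None):
    mask=cv2.morphologyEx(mask.astype(np.uint8),cv2.MORPH_OPEN,np.ones((3,3)))
    n,l,st,ce=cv2.connectedComponentsWithStats(mask)
    i=l[near[1],near[0]] if near else 1+np.argmax(st[1:,4])
    v,u=np.nonzero(l==i); P=proj(c,np.stack([u,v],-1),z)[:,:2]*1000
    r=cv2.minAreaRect(P.astype(np.float32)); return r,cv2.boxPoints(r),P
E
python3 - <<'E'
from h import *
c=cam('top');W=pts(c);px=c['pixels'].astype(int)
hsv=cv2.cvtColor(c['pixels'],cv2.COLOR_RGB2HSV).astype(int)
R,G,B=px[...,0],px[...,1],px[...,2]
roi=np.zeros(R.shape,bool);roi[85:235,220:330]=1
for p in [(225,160),(240,225)]: print(px[p[1],p[0]])
wood=roi&(R-B>25)&(R>100)&(W[...,2]>.03)
print('board',*seg(c,wood,.042,(270,193))[:2])
lip=roi&(abs(R-B)<12)&(R>88)
print('lip',*seg(c,lip,.039,(280,136))[:2])
base=roi&((R-B<12)|wood)
base[:, 322:]&=True
b=base.copy()
r,box,P=seg(c,b,.030,(235,150));print('base',r,box)
# base edges by lines
m=cv2.morphologyEx(b.astype(np.uint8),cv2.MORPH_OPEN,np.ones((3,3)))
def line(uv,z):
    Q=proj(c,uv,z)[:,:2]*1000;l=cv2.fitLine(Q.astype(np.float32),cv2.DIST_HUBER,0,.01,.01).ravel();print(l, np.degrees(np.arctan2(l[1],l[0])))
line([(np.nonzero(m[v,220:330])[0][0]+220-.5,v) for v in range(105,225)],.03)
line([(u,np.nonzero(m[85:235,u])[0][-1]+85+.5) for u in range(232,318)],.03)
line([(np.nonzero(m[v,220:330])[0][-1]+220+.5,v) for v in list(range(105,170))+list(range(195,222))],.03)
# knob & pivot
z=W[...,2]
k=(z>.055)&(z<.08);k[:165]=0;k[210:]=0;k[:,:325]=0;k[:,365:]=0
print('knob',k.sum(),np.nanmean(W[k],0)); v,u=np.nonzero(k);print(u.mean(),v.mean(),proj(c,[u.mean(),v.mean()],.07))
print('pivot',proj(c,[200+410/3.5,80+345/3.5],.049))
E
```

```text
[131  88  59]
[54 50 51]
board ((537.3128662109375, -6.747535705566406), (108.31901550292969, 139.89761352539062), 0.48987534642219543) [[482.5573    62.73566 ]
 [483.75336  -77.156845]
 [592.0684   -76.23073 ]
 [590.8724    63.661774]]
lip ((679.5369873046875, -19.61487579345703), (133.82566833496094, 33.2572021484375), 89.31025695800781) [[662.1041   -86.322685]
 [695.3589   -86.72303 ]
 [696.96985   47.092934]
 [663.7151    47.49328 ]]
base ((635.6221313476562, -26.3323974609375), (247.22384643554688, 357.4536437988281), 89.5559310913086) [[ 455.94266 -148.5554 ]
 [ 813.3855  -151.3258 ]
 [ 815.30164   95.89061]
 [ 457.85876   98.66101]]
[ 9.9969590e-01 -2.4660725e-02  6.1112366e+02  9.5336380e+01] -1.4130986
[ 2.1362782e-02  9.9977177e-01  4.5735516e+02 -3.4602512e+01] 88.7759
[ 9.9961805e-01 -2.7635535e-02  6.4582843e+02 -1.3258916e+02] -1.5836011
knob 40 [ 0.53948726 -0.18644881  0.06887092]
347.175 190.95 [[ 0.53927522 -0.18626973  0.07      ]]
pivot [[ 0.57245932 -0.11911776  0.049     ]]
```

```bash
cat >> h.py <<'E'
from scipy.spatial.transform import Rotation as Ro
O=np.array([618.,-18.5]);YAW=np.radians(-1.4)
def s2w(x,y):
    c,s=np.cos(YAW),np.sin(YAW);return np.array([O[0]+c*x-s*y,O[1]+s*x+c*y])
def w2s(p):
    c,s=np.cos(YAW),np.sin(YAW);d=np.asarray(p)-O;return np.stack([c*d[...,0]+s*d[...,1],-s*d[...,0]+c*d[...,1]],-1)
def rotq(o):
    q=o['tool_rot'];return Ro.from_quat([q[1],q[2],q[3],q[0]])
def go(p,phi):
    """p mm world, phi deg tool x heading; prints fraction numbers"""
    o=bot.get_obs();R0=rotq(o);Rt=Ro.from_euler('z',phi,degrees=True)*Ro.from_euler('x',180,degrees=True)
    d=R0.inv().apply(np.array(p)/1000-o['eef_pos'])/.4
    r=(R0.inv()*Rt).as_rotvec()/(2*np.pi)
    print('shift',d.round(4).tolist(),'turn',r.round(4).tolist(),'dist',np.linalg.norm(d)*400,'deg',np.linalg.norm(r)*360)
def st():
    o=bot.get_obs();R=rotq(o).as_matrix();print('t',round(o['t'],2),'pos',(o['eef_pos']*1000).round(1),'stand',w2s(o['eef_pos'][:2]*1000).round(1),'phi',np.degrees(np.arctan2(R[1,0],R[0,0])).round(2),'z',R[:,2].round(3),'F',o['contact_force'].round(1),'w',round(o['gripper_width'],3),'q',o['q'].round(2))
E
python3 - <<'E'
from h import *
c=cam('top');W=pts(c);px=c['pixels'].astype(int);R,G,B=px[...,0],px[...,1],px[...,2]
m=(R-B>25)&(R>100)&(W[...,2]>.03);m[:165]=0;m[222:]=0;m[:,:235]=0;m[:,306:]=0
m=cv2.morphologyEx(m.astype(np.uint8),cv2.MORPH_OPEN,np.ones((3,3)))
def line(uv):
    Q=w2s(proj(c,uv,.042)[:,:2]*1000);l=cv2.fitLine(Q.astype(np.float32),cv2.DIST_HUBER,0,.01,.01).ravel();print(l.round(3), np.degrees(np.arctan2(l[1],l[0])).round(2))
line([(np.nonzero(m[v])[0][0]-.5,v) for v in range(176,210)])
line([(np.nonzero(m[v])[0][-1]+.5,v) for v in range(176,210)])
line([(u,np.nonzero(m[:,u])[0][0]-.5) for u in range(246,296)])
line([(u,np.nonzero(m[:,u])[0][-1]+.5) for u in range(246,296)])
z=W[...,2];k=z>.3;k[100:]=0
print(np.nanpercentile(W[k],[1,50,99],0).round(3))
st();go([537.5,95,200],88.6)
E
```

```text
[ 1.0000e+00  6.0000e-03 -7.6893e+01  7.9847e+01] 0.36
[ 9.9800e-01  6.5000e-02 -8.4296e+01 -6.0117e+01] 3.74
[  0.034  -0.999 -25.353   3.111] -88.08
[ 3.30000e-02 -9.99000e-01 -1.34338e+02  2.13740e+01] -88.11
[[ 0.72  -0.048  0.31 ]
 [ 0.736 -0.002  0.443]
 [ 0.776  0.093  0.481]]
t 0.25 pos [ 238.8 -631.   230.8] stand [-364.1 -621.6] phi 20.73 z [-0.     0.001 -1.   ] F [ 0.4 -0.1  0.7] w 1.004 q [ 1.1   0.48  0.02  1.56 -0.01  1.11 -0.08]
shift [1.3408, -1.4332, 0.0783] turn [-0.0001, -0.0001, -0.1885] dist 785.6682996272406 deg 67.86975218706313
```

Emit:
{"api": "play_rows", "payload": {
  "motion": [
    [[0.67,-0.717,0.04],[0,0,-0.094]],
    [[0.67,-0.717,0.04],[0,0,-0.094]],
    [[0.67,-0.717,0.04],[0,0,-0.094]],
    [[0.67,-0.717,0.04],[0,0,-0.094]],
    [[0.67,-0.717,0.04],[0,0,-0.094]],
    [[0.67,-0.717,0.04],[0,0,-0.094]],
    [[0.67,-0.717,0.04],[0,0,-0.094]],
    [[0.67,-0.717,0.04],[0,0,-0.094]]
  ],
  "fingers": 80
}}

```text
t: 1.05
eef_pos: [0.3886, -0.2654, 0.2152]
tool_rot: [-0.0, 0.888, 0.459, 0.0]
contact_force: [1.1, 0.1, 0.8]
gripper_width: 0.936
```

```bash
python3 - <<'E'
from h import *
st();go([537.5,98,150],88.6)
E
```

```text
t 1.05 pos [ 388.6 -265.4  215.2] stand [-223.3 -252.5] phi 54.63 z [ 0.     0.001 -1.   ] F [1.1 0.1 0.8] w 0.936 q [ 0.73  0.18 -0.29  2.03  0.06  0.95 -0.21]
shift [0.9563, -0.2223, 0.1636] turn [-0.0, -0.0001, -0.0944] dist 398.1382462163232 deg 33.96816797345514
```

Emit:
{"api": "play_rows", "payload": {
  "motion": [
    [[0.956,-0.222,0.12],[0,0,-0.0944]],
    [[0.956,-0.222,0.12],[0,0,-0.0944]],
    [[0.956,-0.222,0.12],[0,0,-0.0944]],
    [[0.956,-0.222,0.12],[0,0,-0.0944]],
    [[0.956,-0.222,0.12],[0,0,-0.0944]],
    [[0.956,-0.222,0.164],[0,0,-0.0944]],
    [[0.956,-0.222,0.164],[0,0,-0.0944]],
    [[0.956,-0.222,0.164],[0,0,-0.0944]]
  ]
}}

```text
t: 1.85
eef_pos: [0.5377, 0.0984, 0.1498]
tool_rot: [0.0, 0.716, 0.698, 0.0]
contact_force: [1.4, -1.4, 0.8]
gripper_width: 0.938
```

```bash
python3 - <<'E'
from h import *
st();go([537.5,98,40],88.6)
c=cam('wrist');save(c,'wrist1.png');c=cam('side');save(c,'side1.png',(130,120,410,330),2.8)
E
```

```text
t 1.85 pos [537.7  98.4 149.8] stand [-83.1 114.9] phi 88.58 z [ 0.001  0.    -1.   ] F [ 1.4 -1.4  0.8] w 0.938 q [ 0.14  0.42 -0.54  1.91  0.27  0.88 -0.57]
shift [-0.0012, -0.0007, 0.2744] turn [0.0001, -0.0001, -0.0] dist 109.75743739873671 deg 0.04342407779687887
```

View pics/wrist1.png

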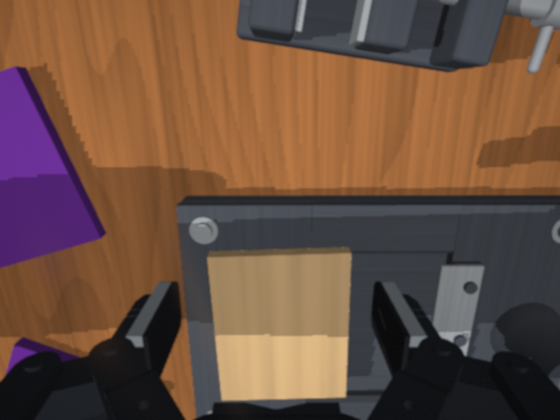

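View pics/side1.png

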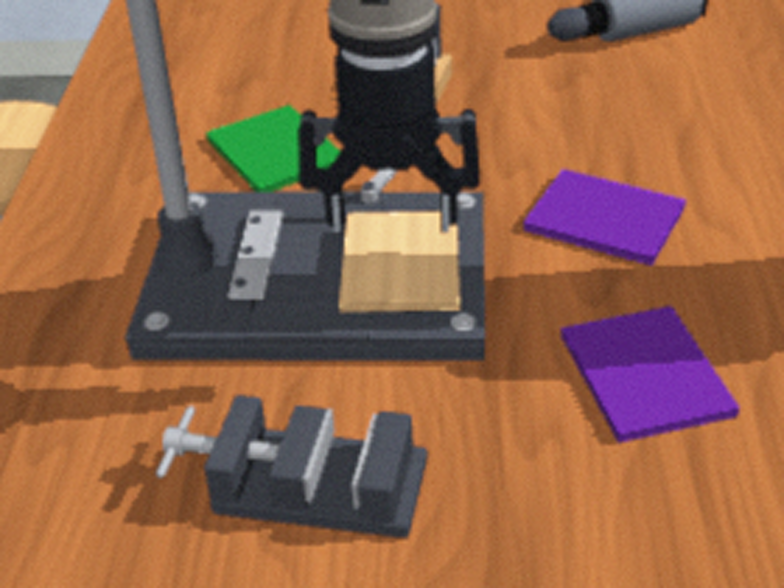

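Emit:
{"api": "play_rows", "payload": {
  "motion": [
    [[0,0,0.1],[0,0,0]],
    [[0,0,0.2],[0,0,0]],
    [[0,0,0.26],[0,0,0]],
    [[0,0,0.275],[0,0,0]],
    [[0,0,0.275],[0,0,0]]
  ],
  "fingers": 60
}}

```text
t: 2.45
eef_pos: [0.5372, 0.1053, 0.039]
tool_rot: [-0.002, 0.712, 0.702, 0.001]
contact_force: [0.6, 0.3, 0.6]
gripper_width: 0.704
```

```bash
python3 - <<'E'
from h import *
st()
c=cam('side');save(c,'side2.png',(210,140,330,230),6)
W=pts(c);z=W[...,2];m=(z>.02)&(z<.2)
P=W[150:215,230:320].reshape(-1,3);P=P[(P[:,1]>.085)&(P[:,1]<.125)&(P[:,2]>.034)]
for a in np.arange(.034,.08,.004):
    q=P[(P[:,2]>a)&(P[:,2]<a+.004)];print(round(a,3),len(q),np.round(q[:,0].min(),3) if len(q) else '',np.round(q[:,0].max(),3) if len(q) else '')
E
```

```text
t 2.45 pos [537.2 105.3  39. ] stand [-83.8 121.8] phi 89.16 z [-0.001  0.005 -1.   ] F [0.6 0.3 0.6] w 0.704 q [ 0.07  0.58 -0.47  1.98  0.4   0.68 -0.67]
0.034 0  
0.038 0  
0.042 0  
0.046 0  
0.05 0  
0.054 0  
0.058 0  
0.062 0  
0.066 0  
0.07 0  
0.074 0  
0.078 0
```

View pics/side2.png

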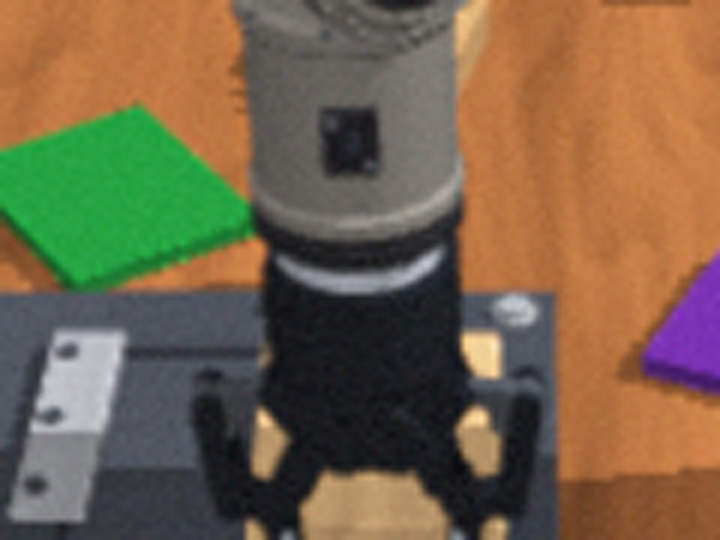

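```bash
python3 - <<'E'
from h import *
st()
c=cam('side');save(c,'side3.png',(200,170,340,260),5)
W=pts(c)
P=W[150:260,200:350].reshape(-1,3);P=P[(P[:,1]>.075)&(P[:,1]<.14)&(P[:,2]>.034)]
for a in np.arange(.034,.08,.004):
    q=P[(P[:,2]>a)&(P[:,2]<a+.004)];print(round(a,3),len(q),np.round(np.percentile(q,[0,100],0)[:,:2],3).tolist() if len(q) else '')
E
```

```text
t 2.5 pos [538.  105.6  40. ] stand [-83.  122.1] phi 89.15 z [ 0.001  0.006 -1.   ] F [-0.9 -0.   0.3] w 0.704 q [ 0.07  0.58 -0.47  1.98  0.4   0.68 -0.67]
0.034 17 [[0.477, 0.076], [0.696, 0.097]]
0.038 4 [[0.482, 0.077], [0.487, 0.089]]
0.042 0 
0.046 1 [[0.509, 0.117], [0.509, 0.117]]
0.05 12 [[0.5, 0.111], [0.581, 0.119]]
0.054 12 [[0.497, 0.111], [0.583, 0.121]]
0.058 15 [[0.497, 0.111], [0.582, 0.119]]
0.062 14 [[0.497, 0.111], [0.582, 0.119]]
0.066 18 [[0.497, 0.111], [0.582, 0.119]]
0.07 15 [[0.497, 0.106], [0.582, 0.121]]
0.074 20 [[0.497, 0.103], [0.581, 0.122]]
0.078 10 [[0.497, 0.101], [0.581, 0.118]]
```

View pics/side3.png

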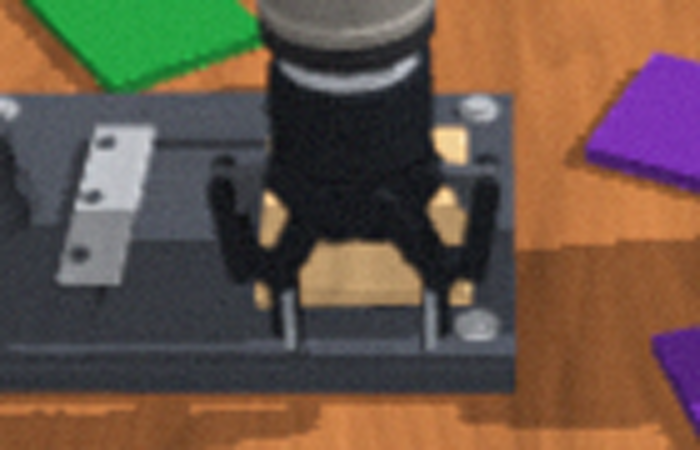

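```bash
python3 - <<'E'
from h import *
go([*s2w(-83,105),26],88.6);go([*s2w(-83,92),26],88.6);go([*s2w(-82,81),26],88.6)
E
```

```text
shift [-0.0434, -0.002, 0.0363] turn [0.0003, -0.001, 0.0015] dist 22.658397974438028 deg 0.6613414114805435
shift [-0.0759, -0.0023, 0.0361] turn [0.0003, -0.001, 0.0015] dist 33.64176822860614 deg 0.6613414114805435
shift [-0.1034, -0.0001, 0.036] turn [0.0003, -0.001, 0.0015] dist 43.80382475692332 deg 0.6613414114805435
```

Emit:
{"api": "play_rows", "payload": {
  "motion": [
    [[-0.02,-0.002,0.018],[0,-0.001,0.0015]],
    [[-0.0434,-0.002,0.036],[0,-0.001,0.0015]],
    [[-0.0434,-0.002,0.036],[0,-0.001,0.0015]],
    [[-0.0434,-0.002,0.036],[0,-0.001,0.0015]]
  ]
}}

```text
t: 2.95
eef_pos: [0.5375, 0.0877, 0.0261]
tool_rot: [0.001, 0.716, 0.698, 0.0]
contact_force: [0.6, 0.2, 0.7]
gripper_width: 0.705
```

```bash
python3 - <<'E'
from h import *
st();go([*s2w(-83,92),26],88.6);go([*s2w(-82,81),26],88.6)
E
```

```text
t 2.95 pos [537.5  87.7  26.1] stand [-83.1 104.2] phi 88.54 z [ 0.002 -0.    -1.   ] F [0.6 0.2 0.7] w 0.705 q [ 0.08  0.59 -0.45  1.99  0.42  0.65 -0.67]
shift [-0.0306, 0.0002, 0.0002] turn [0.0003, 0.0001, -0.0002] dist 12.22232960892837 deg 0.11492427840278022
shift [-0.0581, 0.0028, 0.0002] turn [0.0003, 0.0001, -0.0002] dist 23.247182660290292 deg 0.11492427840278022
```

Emit:
{"api": "play_rows", "payload": {
  "motion": [
    [[-0.02,0.001,0],[0,0,0]],
    [[-0.032,0.001,0],[0,0,0]],
    [[-0.04,0.002,0],[0,0,0]],
    [[-0.047,0.002,0],[0,0,0]],
    [[-0.053,0.003,0],[0,0,0]],
    [[-0.058,0.003,0],[0,0,0]],
    [[-0.058,0.003,0],[0,0,0]]
  ]
}}

```text
t: 3.65
eef_pos: [0.5381, 0.0643, 0.0261]
tool_rot: [0.001, 0.716, 0.698, 0.0]
contact_force: [0.3, -0.2, 0.4]
gripper_width: 0.703
```

```bash
python3 - <<'E'
from h import *
st()
c=cam('side');save(c,'side4.png',(170,170,340,270),4.5)
E
```

```text
t 3.65 pos [538.1  64.3  26.1] stand [-81.9  80.8] phi 88.53 z [ 0.002 -0.001 -1.   ] F [ 0.3 -0.2  0.4] w 0.703 q [ 0.12  0.59 -0.45  2.    0.42  0.65 -0.63]
```

View pics/side4.png

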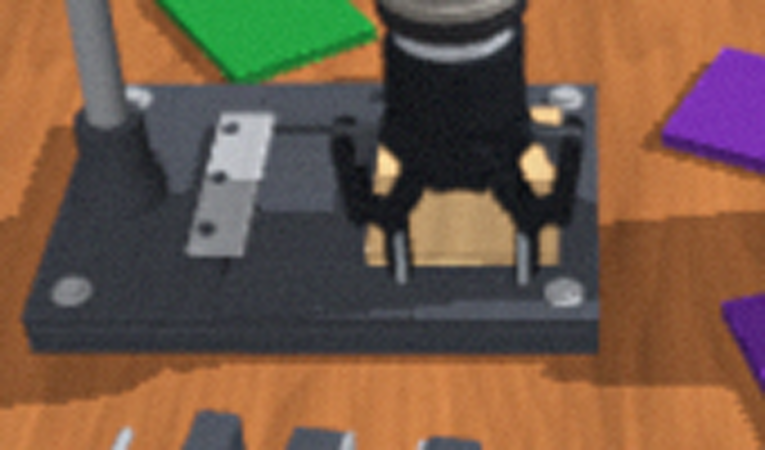

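Emit:
{"api": "play_rows", "payload": {
  "motion": [
    [[0.03,0,0],[0,0,0]],
    [[0.05,0,-0.05],[0,0,0]],
    [[0.06,0,-0.15],[0,0,0]],
    [[0.06,0,-0.25],[0,0,0]],
    [[0.06,0.1,-0.3],[0,0,0]],
    [[0.06,0.2,-0.3],[0,0,0]]
  ]
}}

```text
t: 4.3
eef_pos: [0.621, 0.0882, 0.1507]
tool_rot: [0.003, 0.716, 0.699, 0.003]
contact_force: [1.6, 0.6, 0.2]
gripper_width: 0.702
```

```bash
python3 - <<'E'
from h import *
st();go([*s2w(-185,0),120],-1.4)
E
```

```text
t 4.3 pos [621.   88.2 150.7] stand [  0.4 106.7] phi 88.63 z [ 0.008  0.    -1.   ] F [1.6 0.6 0.2] w 0.702 q [ 0.14  0.53 -0.51  1.73  0.31  0.96 -0.52]
shift [-0.2667, -0.4643, 0.0729] turn [0.001, -0.001, 0.2501] dist 216.1424711036776 deg 90.02653949745698
```

Emit:
{"api": "play_rows", "payload": {
  "motion": [
    [[-0.05,-0.15,0],[0,0,0.02]],
    [[-0.15,-0.27,0],[0,0,0.05]],
    [[-0.22,-0.37,0],[0,0,0.1]],
    [[-0.267,-0.464,0.04],[0,0,0.13]],
    [[-0.267,-0.464,0.073],[0,0,0.15]],
    [[-0.267,-0.464,0.073],[0,0,0.17]],
    [[-0.267,-0.464,0.073],[0,0,0.19]],
    [[-0.267,-0.464,0.073],[0,0,0.21]]
  ]
}}

```text
t: 5.1
eef_pos: [0.433, -0.0133, 0.12]
tool_rot: [0.001, 0.983, 0.182, 0.004]
contact_force: [0.0, 1.3, -0.0]
gripper_width: 0.706
```

```bash
python3 - <<'E'
from h import *
st();go([*s2w(-185,0),120],-1.4)
E
```

```text
t 5.1 pos [433.  -13.3 120. ] stand [-185.     0.7] phi 20.96 z [ 0.008  0.    -1.   ] F [ 0.   1.3 -0. ] w 0.706 q [ 0.16  0.26 -0.31  2.2   0.12  0.69 -1.44]
shift [-0.0006, 0.0016, -0.0] turn [0.0002, -0.0013, 0.0621] dist 0.6900068319203547 deg 22.36505549388982
```

Emit:
{"api": "play_rows", "payload": {
  "motion": [
    [[0,0,0],[0,-0.001,0.02]],
    [[0,0,0],[0,-0.001,0.04]],
    [[0,0,0],[0,-0.001,0.0621]],
    [[0,0,0],[0,-0.001,0.0621]]
  ]
}}

```text
t: 5.5
eef_pos: [0.4331, -0.0124, 0.12]
tool_rot: [0.0, 1.0, -0.012, 0.001]
contact_force: [-0.4, -0.7, -0.4]
gripper_width: 0.707
```

```bash
cat >> h.py <<'E'
def board(c,z=.042,roi=(150,235,235,325)):
    W=pts(c);px=c['pixels'].astype(int);R,B=px[...,0],px[...,2]
    m=(R-B>25)&(R>100)&(W[...,2]>.02);a,b,e,f=roi
    k=np.zeros_like(m);k[a:b,e:f]=m[a:b,e:f];r,box,P=seg(c,k,z)
    return r,w2s(box).round(1)
E
python3 - <<'E'
from h import *
st()
c=cam('top');save(c,'top5.png',(200,80,420,240),3.5);print(board(c))
go([*s2w(-180,0),26],-1.4)
E
```

```text
t 5.5 pos [433.1 -12.4 120. ] stand [-185.     1.6] phi -1.39 z [ 0.002 -0.001 -1.   ] F [-0.4 -0.7 -0.4] w 0.707 q [ 0.1   0.25 -0.24  2.2   0.1   0.69 -1.81]
(((567.4081420898438, -17.86638641357422), (141.1271209716797, 48.72233581542969), 88.26639556884766), array([[-75.4, -71. ],
       [-26.6, -71.3],
       [-25.8,  69.8],
       [-74.5,  70.1]]))
shift [0.0122, 0.0035, 0.235] turn [0.0001, -0.0003, 0.0007] dist 94.13891186564605 deg 0.26134985565611674
```

View pics/top5.png

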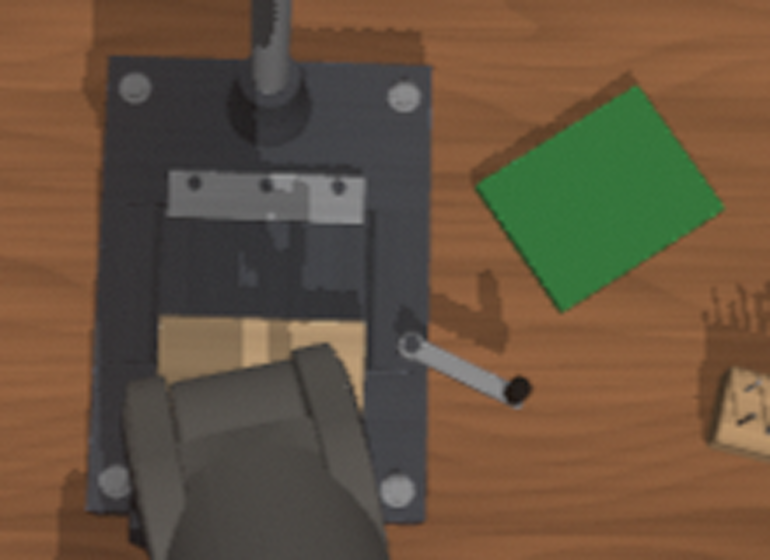

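Emit:
{"api": "play_rows", "payload": {
  "motion": [
    [[0.012,0.004,0.1],[0,0,0.0007]],
    [[0.012,0.004,0.18],[0,0,0.0007]],
    [[0.012,0.004,0.225],[0,0,0.0007]],
    [[0.012,0.004,0.235],[0,0,0.0007]],
    [[0.012,0.004,0.235],[0,0,0.0007]]
  ]
}}

```text
t: 6.05
eef_pos: [0.4378, -0.0139, 0.0258]
tool_rot: [0.0, 1.0, -0.011, 0.0]
contact_force: [-0.4, -0.6, 0.1]
gripper_width: 0.705
```

```bash
python3 - <<'E'
from h import *
st();go([*s2w(-120,0),26],-1.4);go([*s2w(-85,0),26],-1.4);go([*s2w(-69,0),26],-1.4)
c=cam('side');save(c,'side6.png',(170,170,340,270),4.5)
E
```

```text
t 6.05 pos [437.8 -13.9  25.8] stand [-180.3    0.2] phi -1.27 z [ 0.001 -0.001 -1.   ] F [-0.4 -0.6  0.1] w 0.705 q [ 0.05  0.44 -0.19  2.25  0.19  0.47 -1.88]
shift [0.1507, 0.0008, -0.0005] turn [0.0001, -0.0001, 0.0004] dist 60.292816985857534 deg 0.1397967777372546
shift [0.2382, 0.001, -0.0004] turn [0.0001, -0.0001, 0.0004] dist 95.29257141294387 deg 0.1397967777372546
shift [0.2782, 0.0011, -0.0004] turn [0.0001, -0.0001, 0.0004] dist 111.29251059509812 deg 0.1397967777372546
```

View pics/side6.png

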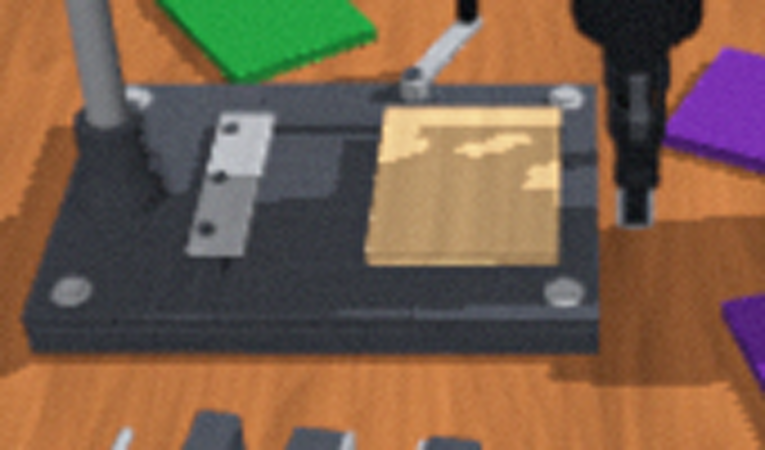

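Emit:
{"api": "play_rows", "payload": {
  "motion": [
    [[0.05,0,0],[0,0,0.0004]],
    [[0.075,0.0004,0],[0,0,0.0004]],
    [[0.095,0.0005,0],[0,0,0.0004]],
    [[0.115,0.0006,0],[0,0,0.0004]],
    [[0.135,0.0007,0],[0,0,0.0004]],
    [[0.155,0.0008,0],[0,0,0.0004]],
    [[0.175,0.0008,0],[0,0,0.0004]],
    [[0.188,0.0009,0],[0,0,0.0004]]
  ]
}}

```text
t: 6.9
eef_pos: [0.5144, -0.016, 0.0266]
tool_rot: [0.0, 1.0, -0.013, 0.001]
contact_force: [-2.1, 0.2, 0.6]
gripper_width: 0.7
```

```bash
python3 - <<'E'
from h import *
st();go([*s2w(-69,0),26],-1.4)
c=cam('side');save(c,'side7.png',(170,170,340,270),4.5)
c=cam('top');save(c,'top7.png',(200,80,420,240),3.5)
E
```

```text
t 6.9 pos [514.4 -16.   26.6] stand [-1.036e+02 -1.000e-01] phi -1.45 z [ 0.003 -0.001 -1.   ] F [-2.1  0.2  0.6] w 0.7 q [ 0.06  0.52 -0.19  2.08  0.18  0.56 -1.85]
shift [0.0865, -0.0003, 0.0018] turn [0.0001, -0.0004, -0.0001] dist 34.60699075604558 deg 0.16101050239899248
```

View pics/side7.png

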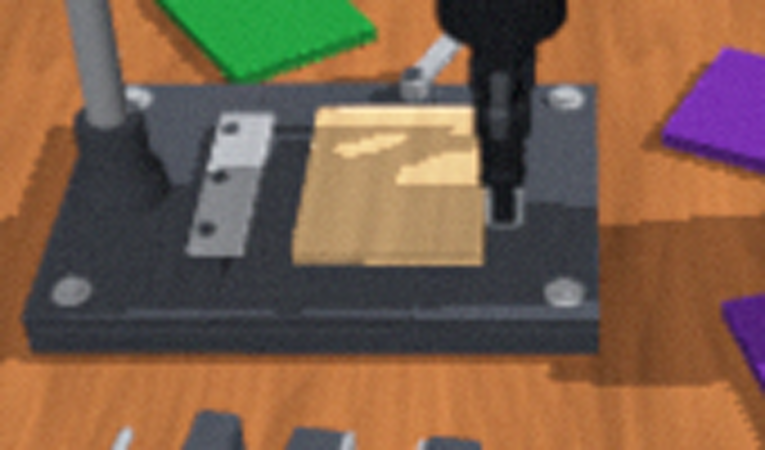

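View pics/top7.png

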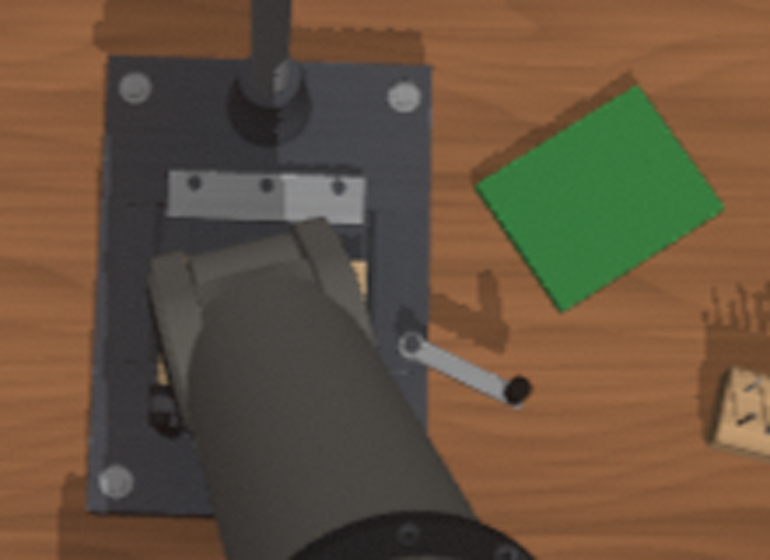

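```bash
cat >> h.py <<'E'
def tilt(c):
    W=pts(c);px=c['pixels'].astype(int);m=(px[...,0]-px[...,2]>25)&(W[...,2]>.02)&(W[...,2]<.06)
    k=np.zeros_like(m);k[185:240,210:300]=m[185:240,210:300]
    k=cv2.erode(k.astype(np.uint8),np.ones((3,3)))>0
    P=W[k]*1000;S=w2s(P[:,:2]);A=np.c_[S,np.ones(len(S))];co,*_=np.linalg.lstsq(A,P[:,2],rcond=None)
    r=abs(P[:,2]-A@co)<6;co,*_=np.linalg.lstsq(A[r],P[r,2],rcond=None)
    print('n',len(S),'slope deg',np.degrees(co[:2]).round(2),'x',S[:,0].min().round(1),S[:,0].max().round(1),'y',S[:,1].min().round(1),S[:,1].max().round(1),'z near/far/mid',(co@[-55,0,1]).round(1),(co@[40,0,1]).round(1),(co@[0,0,1]).round(1))
E
python3 - <<'E'
from h import *
tilt(cam('side'))
E
```

```text
n 1202 slope deg [-8.09 -0.29] x -87.8 17.4 y -67.9 75.2 z near/far/mid 42.9 29.5 35.1
```

Emit:
{"api": "play_rows", "payload": {
  "motion": [
    [[0.014,0,0.0015],[0,0,0]],
    [[0.028,0,0.0015],[0,0,0]],
    [[0.042,0,0.0015],[0,0,0]],
    [[0.054,0,0.0015],[0,0,0]],
    [[0.066,0,0.0015],[0,0,0]],
    [[0.078,0,0.0015],[0,0,0]],
    [[0.0865,0,0.0015],[0,0,0]],
    [[0.0865,0,0.0015],[0,0,0]]
  ]
}}

```text
t: 7.85
eef_pos: [0.5495, -0.0169, 0.0262]
tool_rot: [0.0, 1.0, -0.013, 0.002]
contact_force: [-0.6, -0.4, 0.7]
gripper_width: 0.702
```

```bash
python3 - <<'E'
from h import *
st();go([*s2w(-66.5,0),26],-1.4)
c=cam('side');save(c,'side8.png',(170,170,340,270),4.5);tilt(c)
E
```

```text
t 7.85 pos [549.5 -16.9  26.2] stand [-68.5  -0. ] phi -1.47 z [ 0.004 -0.    -1.   ] F [-0.6 -0.4  0.7] w 0.702 q [ 0.07  0.56 -0.19  1.99  0.18  0.6  -1.84]
shift [0.005, -0.0001, 0.0005] turn [0.0, -0.0006, -0.0002] dist 2.013157398078741 deg 0.22694591616053109
n 1049 slope deg [-5.36 -0.4 ] x -54.3 49.4 y -67.9 73.8 z near/far/mid 42.8 33.9 37.6
```

View pics/side8.png

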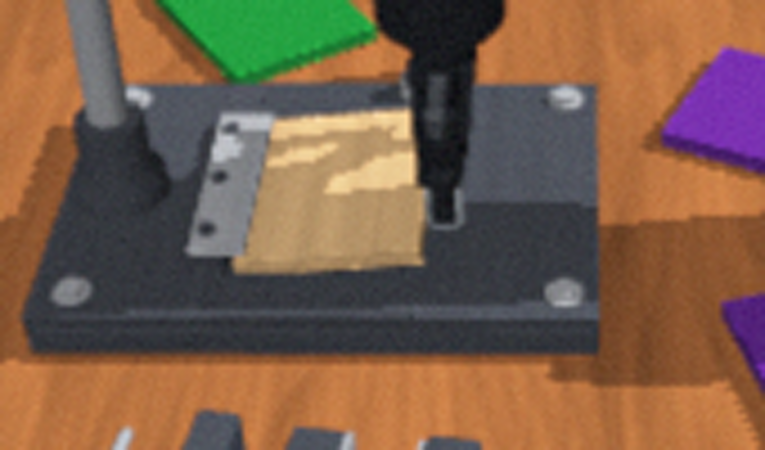

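Emit:
{"api": "play_rows", "payload": {
  "motion": [
    [[0.003,0,0],[0,0,0]],
    [[0.006,0,0],[0,0,0]],
    [[0.0075,0,0],[0,0,0]],
    [[0.0075,0,0],[0,0,0]]
  ]
}}

```text
t: 8.3
eef_pos: [0.5523, -0.0169, 0.0262]
tool_rot: [0.0, 1.0, -0.013, 0.002]
contact_force: [0.5, 0.8, 0.4]
gripper_width: 0.699
```

```bash
python3 - <<'E'
from h import *
st()
c=cam('side');save(c,'side9.png',(170,170,340,270),4.5);tilt(c)
E
```

```text
t 8.3 pos [552.3 -16.9  26.2] stand [-65.7  -0. ] phi -1.46 z [ 0.004 -0.    -1.   ] F [0.5 0.8 0.4] w 0.699 q [ 0.07  0.56 -0.19  1.99  0.18  0.6  -1.84]
n 1062 slope deg [-0.13 -0.19] x -52.3 52.4 y -69.7 74.7 z near/far/mid 32.7 32.4 32.5
```

View pics/side9.png

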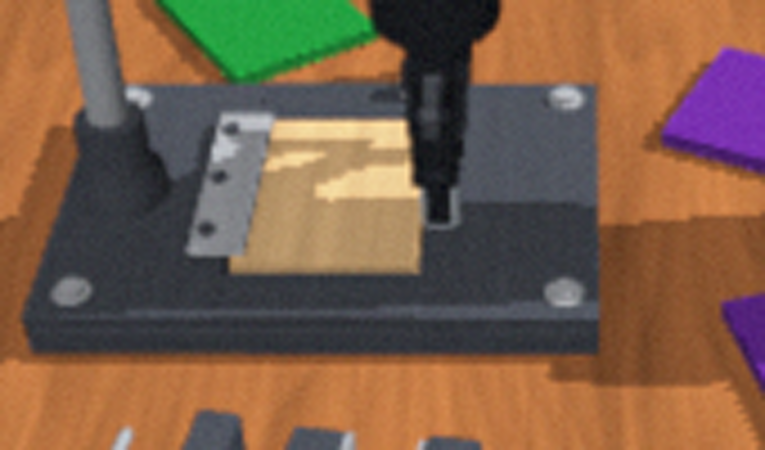

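Emit:
{"api": "play_rows", "payload": {
  "motion": [
    [[-0.03,0,0],[0,0,0]],
    [[-0.05,0,-0.05],[0,0,0]],
    [[-0.05,0,-0.15],[0,0,0]],
    [[-0.05,0,-0.26],[0,0,0]],
    [[-0.05,0.05,-0.26],[0,0,-0.02]],
    [[-0.05,0.15,-0.26],[0,0,-0.04]],
    [[-0.05,0.25,-0.26],[0,0,-0.06]],
    [[-0.05,0.35,-0.26],[0,0,-0.08]]
  ]
}}

```text
t: 9.15
eef_pos: [0.5273, -0.1574, 0.1303]
tool_rot: [0.001, 0.971, 0.239, 0.002]
contact_force: [0.4, 0.3, -0.7]
gripper_width: 0.707
```

```bash
python3 - <<'E'
from h import *
st();go([539,-187,120],55)
E
```

```text
t 9.15 pos [ 527.3 -157.4  130.3] stand [ -87.3 -141.1] phi 27.68 z [ 0.004 -0.001 -1.   ] F [ 0.4  0.3 -0.7] w 0.707 q [ 0.42  0.41 -0.3   1.93  0.16  0.81 -1.06]
shift [-0.0086, 0.079, 0.026] turn [0.0005, -0.0004, -0.0759] dist 33.43086115325079 deg 27.318136244780696
```

Emit:
{"api": "play_rows", "payload": {
  "motion": [
    [[-0.0086,0.079,0.026],[0,0,-0.02]],
    [[-0.0086,0.079,0.026],[0,0,-0.04]],
    [[-0.0086,0.079,0.026],[0,0,-0.06]],
    [[-0.0086,0.079,0.026],[0,0,-0.076]],
    [[-0.0086,0.079,0.026],[0,0,-0.076]]
  ],
  "fingers": 45
}}

```text
t: 9.65
eef_pos: [0.538, -0.1869, 0.1197]
tool_rot: [0.001, 0.887, 0.462, 0.001]
contact_force: [0.0, 0.0, 1.0]
gripper_width: 0.526
```

```bash
python3 - <<'E'
from h import *
st();go([539,-187,48],55)
c=cam('wrist');save(c,'wrist10.png');W=pts(c);
px=c['pixels'].astype(int);m=(px.max(-1)<60)&(W[...,2]>.05)&(W[...,2]<.08)
m[:, :200]=0;print(m.sum(),np.nanmedian(W[m],0))
c=cam('top');tilt(cam('side'));print(board(c,.032));save(c,'top10.png',(200,80,420,240),3.5)
E
```

```text
t 9.65 pos [ 538.  -186.9  119.7] stand [ -75.9 -170.3] phi 55.08 z [ 0.003 -0.    -1.   ] F [0. 0. 1.] w 0.526 q [ 0.53  0.47 -0.39  1.89  0.24  0.83 -0.59]
shift [0.001, 0.0017, 0.1793] turn [0.0004, -0.0002, 0.0002] dist 71.71634126312345 deg 0.1927986539096446
701 [ 0.54308649 -0.18603865  0.06940223]
n 1162 slope deg [-0.16 -0.24] x -52.5 52.3 y -69.7 73.9 z near/far/mid 32.7 32.4 32.6
(((605.0790405273438, -18.872398376464844), (141.08595275878906, 86.91340637207031), 88.519287109375), array([[-56.5, -71.2],
       [ 30.4, -71.3],
       [ 30.6,  69.8],
       [-56.3,  69.9]]))
```

View pics/wrist10.png

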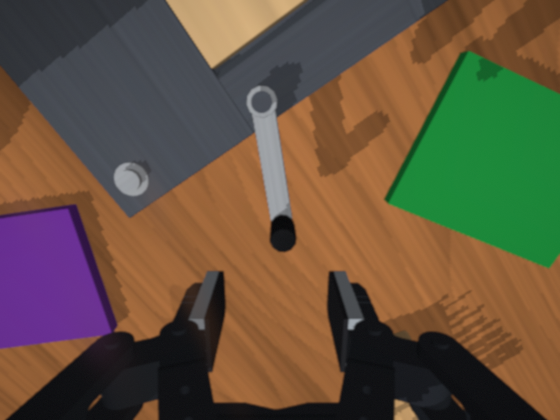

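View pics/top10.png

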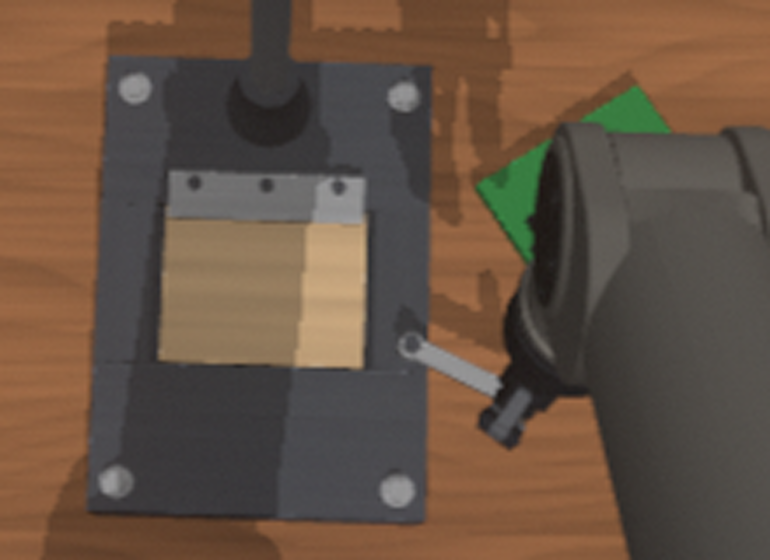

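Emit:
{"api": "play_rows", "payload": {
  "motion": [
    [[0.002,0.003,0.08],[0,0,0]],
    [[0.003,0.005,0.15],[0,0,0]],
    [[0.003,0.005,0.179],[0,0,0]],
    [[0.003,0.005,0.179],[0,0,0]]
  ]
}}

```text
t: 10.2
eef_pos: [0.5398, -0.1866, 0.0469]
tool_rot: [0.0, 0.887, 0.461, 0.0]
contact_force: [-0.1, -0.0, 0.3]
gripper_width: 0.527
```

```bash
python3 - <<'E'
from h import *
st()
c=cam('side');save(c,'side11.png',(200,130,340,230),5)
c=cam('wrist');save(c,'wrist11.png')
E
```

```text
t 10.2 pos [ 539.8 -186.6   46.9] stand [ -74.1 -169.9] phi 54.88 z [ 0.  0. -1.] F [-0.1 -0.   0.3] w 0.527 q [ 0.5   0.57 -0.35  1.93  0.3   0.69 -0.65]
```

View pics/wrist11.png

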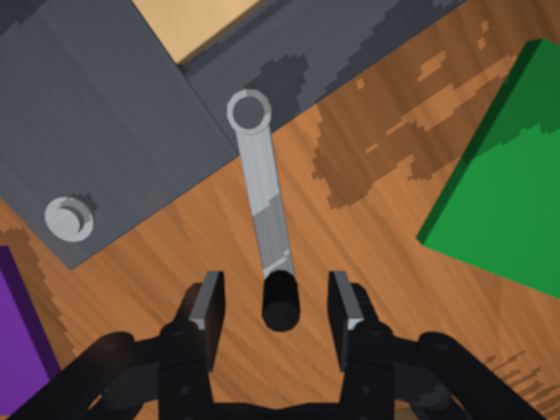

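View pics/side11.png

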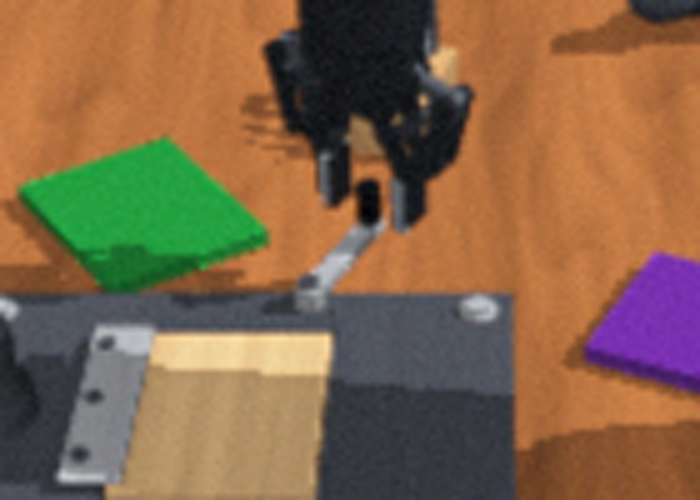

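Emit:
{"api": "play_rows", "payload": {
  "motion": [
    [[0,0,0],[0,0,0]],
    [[0,0,0],[0,0,0]],
    [[0,0,0],[0,0,0]],
    [[0,0,0],[0,0,0]]
  ],
  "fingers": 19,
  "grip_force": 20
}}

```text
t: 10.7
eef_pos: [0.5419, -0.1872, 0.0496]
tool_rot: [0.002, 0.887, 0.461, 0.002]
contact_force: [0.4, -0.3, 0.3]
gripper_width: 0.221
```

```bash
cat >> h.py <<'E'
PV=s2w(-41.5,-102)
def arc(deltas,phis,z=47,r=77):
    """latch angle targets (deg from closed) in absolute terms"""
    for a,ph in zip(deltas,phis):
        w=np.radians(a+90)+YAW; p=PV+r*np.array([np.cos(w),np.sin(w)]); print(a,end=' ');go([*p,z],ph)
def lat():
    p=bot.get_obs()['eef_pos'][:2]*1000-PV;print('r',np.linalg.norm(p).round(1),'angle',(np.degrees(np.arctan2(p[1],p[0])-YAW)-90)%360)
E
python3 - <<'E'
from h import *
st();lat()
arc([145,135,125,115,105,98,91,84],[50,44,38,32,26,20,15,10])
c=cam('wrist');save(c,'wrist12.png')
E
```

```text
t 10.7 pos [ 541.9 -187.2   49.6] stand [ -72.  -170.5] phi 54.88 z [ 0.005 -0.001 -1.   ] F [ 0.4 -0.3  0.3] w 0.221 q [ 0.5   0.57 -0.35  1.92  0.3   0.7  -0.65]
r 74.9 angle 155.99205256990962
145 shift [-0.0078, -0.0359, 0.0063] turn [0.0008, -0.0003, 0.0136] dist 14.921196787505014 deg 4.89088853413531
135 shift [-0.0041, -0.0693, 0.0061] turn [0.0007, -0.0004, 0.0302] dist 27.873231079171806 deg 10.885993859880728
125 shift [0.0053, -0.1015, 0.006] turn [0.0007, -0.0004, 0.0469] dist 40.72599388844837 deg 16.884572098015564
115 shift [0.0202, -0.1316, 0.0059] turn [0.0007, -0.0004, 0.0636] dist 53.30029197339591 deg 22.883892319490663
105 shift [0.04, -0.1586, 0.0058] turn [0.0007, -0.0005, 0.0802] dist 65.48233823197789 deg 28.883492161075203
98 shift [0.0566, -0.1753, 0.0057] turn [0.0007, -0.0005, 0.0969] dist 73.72302906874978 deg 34.883227324634156
91 shift [0.075, -0.1899, 0.0057] turn [0.0006, -0.0005, 0.1108] dist 81.69107635607409 deg 39.883065921900766
84 shift [0.0951, -0.202, 0.0057] turn [0.0006, -0.0006, 0.1247] dist 89.35612202375603 deg 44.88293919232713
```

View pics/wrist12.png

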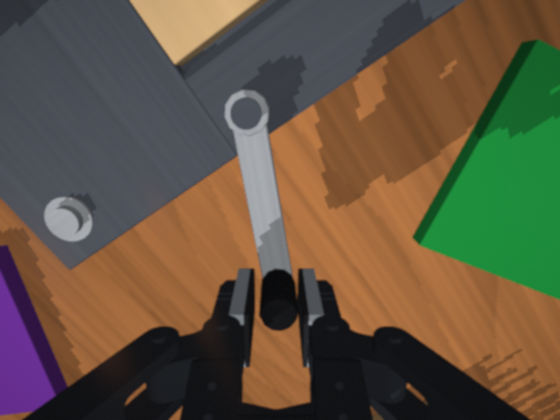

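Emit:
{"api": "play_rows", "payload": {
  "motion": [
    [[-0.0078,-0.0359,0.005],[0,0,0.0136]],
    [[-0.004,-0.0693,0.005],[0,0,0.03]],
    [[0.005,-0.1015,0.005],[0,0,0.047]],
    [[0.02,-0.1316,0.005],[0,0,0.0636]],
    [[0.04,-0.1586,0.005],[0,0,0.08]],
    [[0.0566,-0.1753,0.005],[0,0,0.097]],
    [[0.075,-0.19,0.005],[0,0,0.111]],
    [[0.095,-0.202,0.005],[0,0,0.125]]
  ]
}}

```text
t: 11.55
eef_pos: [0.4972, -0.1095, 0.0472]
tool_rot: [0.001, 0.996, 0.084, 0.002]
contact_force: [-0.8, -0.6, 0.1]
gripper_width: 0.222
```

```bash
python3 - <<'E'
from h import *
st();lat()
arc([75,66,57,48,39,31,23,15],[4,-2,-8,-14,-20,-26,-32,-38])
c=cam('wrist');save(c,'wrist13.png')
E
```

```text
t 11.55 pos [ 497.2 -109.5   47.2] stand [-118.5  -93.9] phi 9.66 z [ 0.004 -0.002 -1.   ] F [-0.8 -0.6  0.1] w 0.222 q [ 0.23  0.48 -0.16  2.08  0.14  0.59 -1.44]
r 77.5 angle 83.99660457363083
75 shift [0.0122, -0.0277, 0.0005] turn [0.0003, -0.0007, 0.0157] dist 12.125081116796704 deg 5.664412417830821
66 shift [0.0276, -0.0538, 0.0005] turn [0.0003, -0.0007, 0.0324] dist 24.164007675581313 deg 11.66115407407273
57 shift [0.0468, -0.077, 0.0006] turn [0.0003, -0.0007, 0.0491] dist 36.05755239820583 deg 17.66010558358799
48 shift [0.0694, -0.097, 0.0006] turn [0.0002, -0.0007, 0.0657] dist 47.729704039841245 deg 23.659586048463026
39 shift [0.0949, -0.1132, 0.0007] turn [0.0002, -0.0007, 0.0824] dist 59.10795971756146 deg 29.659274462100395
31 shift [0.1195, -0.1241, 0.0007] turn [0.0001, -0.0007, 0.0991] dist 68.9183287533931 deg 35.65906584326703
23 shift [0.1453, -0.1315, 0.0008] turn [0.0001, -0.0008, 0.1157] dist 78.39302873526108 deg 41.65891568377493
15 shift [0.1719, -0.1352, 0.0009] turn [0.0001, -0.0008, 0.1324] dist 87.48586934866088 deg 47.65880188447799
```

View pics/wrist13.png

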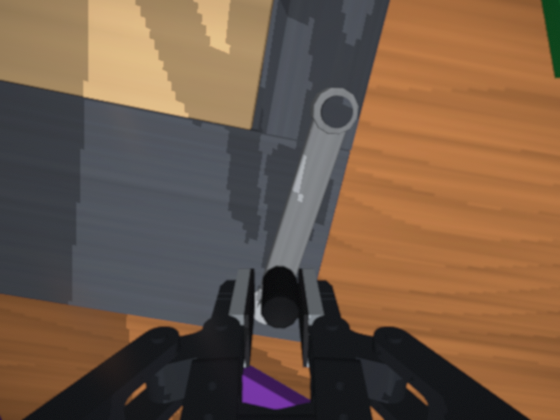

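Still caged and turning well.

Emit:
{"api": "play_rows", "payload": {
  "motion": [
    [[0.012,-0.0277,0],[0,-0.0007,0.0157]],
    [[0.0276,-0.0538,0],[0,-0.0007,0.0324]],
    [[0.0468,-0.077,0],[0,-0.0007,0.049]],
    [[0.0694,-0.097,0],[0,-0.0007,0.0657]],
    [[0.095,-0.1132,0],[0,-0.0007,0.0824]],
    [[0.1195,-0.124,0],[0,-0.0007,0.099]],
    [[0.1453,-0.1315,0],[0,-0.0007,0.1157]],
    [[0.172,-0.1352,0],[0,-0.0007,0.1324]]
  ]
}}

```text
t: 12.4
eef_pos: [0.5564, -0.0426, 0.0474]
tool_rot: [-0.0, 0.945, -0.328, -0.0]
contact_force: [-0.9, -1.0, -0.4]
gripper_width: 0.221
```

```bash
python3 - <<'E'
from h import *
st();lat()
arc([11,7,3,0,-2,-3],[-41,-45,-47,-47,-47,-47])
c=cam('wrist');save(c,'wrist14.png')
E
```

```text
t 12.4 pos [556.4 -42.6  47.4] stand [-61.  -25.6] phi -38.24 z [-0.     0.001 -1.   ] F [-0.9 -1.  -0.4] w 0.221 q [-0.08  0.53  0.05  1.98 -0.05  0.63 -2.23]
r 78.9 angle 14.308190674412643
11 shift [0.0109, -0.0055, 0.0009] turn [-0.0001, 0.0001, 0.0077] dist 4.896211961465559 deg 2.755836084081806
7 shift [0.0203, -0.0151, 0.0009] turn [-0.0, 0.0001, 0.0188] dist 10.120713788839968 deg 6.755603072874017
3 shift [0.0303, -0.0241, 0.0009] turn [-0.0, 0.0001, 0.0243] dist 15.478929084067058 deg 8.755566366319277
0 shift [0.0382, -0.0303, 0.0009] turn [-0.0, 0.0001, 0.0243] dist 19.50928620854674 deg 8.755566366319277
-2 shift [0.0436, -0.0343, 0.0009] turn [-0.0, 0.0001, 0.0243] dist 22.194077142015374 deg 8.755566366319277
-3 shift [0.0464, -0.0362, 0.0009] turn [-0.0, 0.0001, 0.0243] dist 23.5350034574443 deg 8.755566366319277
```

View pics/wrist14.png

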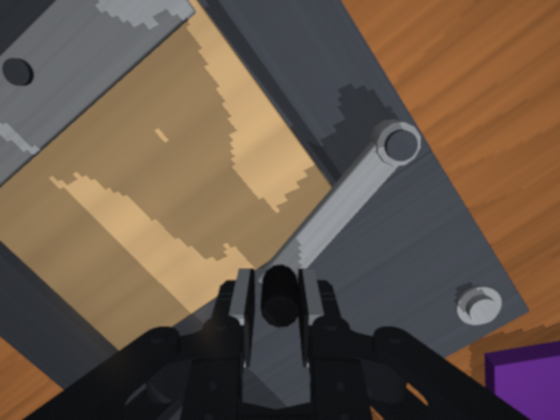

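Emit:
{"api": "play_rows", "payload": {
  "motion": [
    [[0.011,-0.0055,0],[0,0,0.0077]],
    [[0.0203,-0.015,0],[0,0,0.0188]],
    [[0.03,-0.024,0],[0,0,0.0243]],
    [[0.038,-0.03,0],[0,0,0.0243]],
    [[0.042,-0.033,0],[0,0,0.0243]],
    [[0.042,-0.033,0],[0,0,0.0243]]
  ]
}}

```text
t: 13.05
eef_pos: [0.5788, -0.0423, 0.0473]
tool_rot: [-0.0, 0.916, -0.4, -0.0]
contact_force: [-3.8, -0.7, 0.7]
gripper_width: 0.223
```

```bash
python3 - <<'E'
from h import *
st();lat()
arc([-3,-5],[-47,-47])
c=cam('wrist');save(c,'wrist15.png')
E
```

```text
t 13.05 pos [578.8 -42.3  47.3] stand [-38.6 -24.7] phi -47.17 z [-0.     0.001 -1.   ] F [-3.8 -0.7  0.7] w 0.223 q [-0.11  0.56  0.09  1.93 -0.08  0.66 -2.35]
r 77.3 angle 357.830594956737
-3 shift [0.0026, -0.0013, 0.0007] turn [-0.0001, 0.0001, -0.0005] dist 1.2062103333344505 deg 0.17455109426551607
-5 shift [0.0076, -0.0058, 0.0007] turn [-0.0001, 0.0001, -0.0005] dist 3.8386195071212588 deg 0.17455109426551607
```

View pics/wrist15.png

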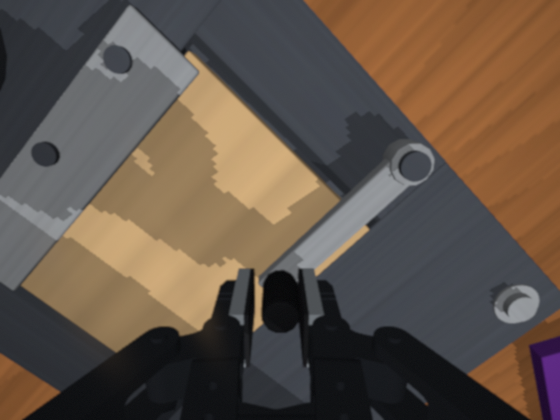

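Force is building (-3.8 N in x). I push a few mm farther to confirm the stop.

Emit:
{"api": "play_rows", "payload": {
  "motion": [
    [[0.0026,-0.002,0],[0,0,0]],
    [[0.005,-0.004,0],[0,0,0]],
    [[0.0076,-0.006,0],[0,0,0]],
    [[0.0076,-0.006,0],[0,0,0]]
  ]
}}

```text
t: 13.5
eef_pos: [0.5802, -0.0435, 0.0466]
tool_rot: [0.001, 0.916, -0.4, -0.002]
contact_force: [-8.9, -1.3, 3.2]
gripper_width: 0.223
```

```bash
python3 - <<'E'
from h import *
st();lat()
E
```

```text
t 13.5 pos [580.2 -43.5  46.6] stand [-37.2 -25.9] phi -47.2 z [-0.005  0.001 -1.   ] F [-8.9 -1.3  3.2] w 0.223 q [-0.1   0.56  0.09  1.92 -0.08  0.67 -2.35]
r 76.2 angle 356.7684631744522
```

Emit:
{"api": "play_rows", "payload": {
  "motion": [
    [[-0.002,0.002,-0.002],[0,0,0]],
    [[-0.002,0.002,-0.002],[0,0,0]],
    [[-0.002,0.002,-0.002],[0,0,0]],
    [[-0.002,0.002,-0.002],[0,0,0]],
    [[-0.002,0.002,-0.08],[0,0,0]],
    [[-0.002,0.002,-0.2],[0,0,0]],
    [[-0.002,0.002,-0.3],[0,0,0]],
    [[-0.002,0.002,-0.35],[0,0,0]]
  ],
  "fingers": 45
}}

```text
t: 14.3
eef_pos: [0.5819, -0.0436, 0.1908]
tool_rot: [-0.001, 0.916, -0.4, 0.001]
contact_force: [0.3, 0.0, -0.9]
gripper_width: 0.53
```

```bash
python3 - <<'E'
from h import *
st();go([470,-300,220],-20)
E
```

```text
t 14.3 pos [581.9 -43.6 190.8] stand [-35.4 -26. ] phi -47.2 z [ 0.002  0.001 -1.   ] F [ 0.3  0.  -0.9] w 0.53 q [-0.13  0.37  0.12  1.83 -0.06  0.95 -2.38]
shift [0.2803, 0.6407, -0.0738] turn [-0.0002, -0.0001, -0.0756] dist 281.2948962272516 deg 27.19919736531107
```

Emit:
{"api": "play_rows", "payload": {
  "motion": [
    [[0.05,0.12,-0.07],[0,0,-0.02]],
    [[0.1,0.24,-0.07],[0,0,-0.04]],
    [[0.15,0.36,-0.07],[0,0,-0.06]],
    [[0.2,0.46,-0.07],[0,0,-0.07]],
    [[0.25,0.56,-0.07],[0,0,-0.075]],
    [[0.28,0.64,-0.07],[0,0,-0.075]],
    [[0.28,0.64,-0.07],[0,0,-0.075]],
    [[0.28,0.64,-0.07],[0,0,-0.075]]
  ]
}}

```text
t: 15.1
eef_pos: [0.4699, -0.3004, 0.2186]
tool_rot: [-0.001, 0.984, -0.176, 0.001]
contact_force: [0.6, 0.5, -0.4]
gripper_width: 0.526
```

```bash
python3 - <<'E'
from h import *
st()
c=cam('top');save(c,'top16.png',(140,80,480,240),2.3);save(c,'top16b.png',(200,80,340,240),3.7);W=pts(c)
k=(W[...,2]>.055)&(W[...,2]<.08);k[:150]=0;k[215:]=0;k[:,235:][:,105:]=0;k[:,:235]=0
v,u=np.nonzero(k);p=proj(c,[u.mean(),v.mean()],.07)[0]*1000;print(len(u),u.mean(),v.mean(),p,w2s(p[:2]), 'expected stand -41.5,-25')
d=np.load('top0.npz')['px'];df=np.abs(d.astype(int)-c['pixels']).max(-1)
c2=cam('side');save(c2,'side16.png',(150,130,400,320),3.2);tilt(c2)
E
```

```text
t 15.1 pos [ 469.9 -300.4  218.6] stand [-141.1 -285.5] phi -20.33 z [ 0.002  0.001 -1.   ] F [ 0.6  0.5 -0.4] w 0.526 q [ 0.33  0.3   0.16  1.86 -0.06  0.98 -1.41]
42 284.5 175.66666666666666 [574.08847705 -41.32432713  70.        ] [-43.34076688 -23.89036799] expected stand -41.5,-25
n 1086 slope deg [-0.08 -0.18] x -52.5 52.1 y -70.8 73.8 z near/far/mid 32.6 32.4 32.5
```

View pics/top16b.png

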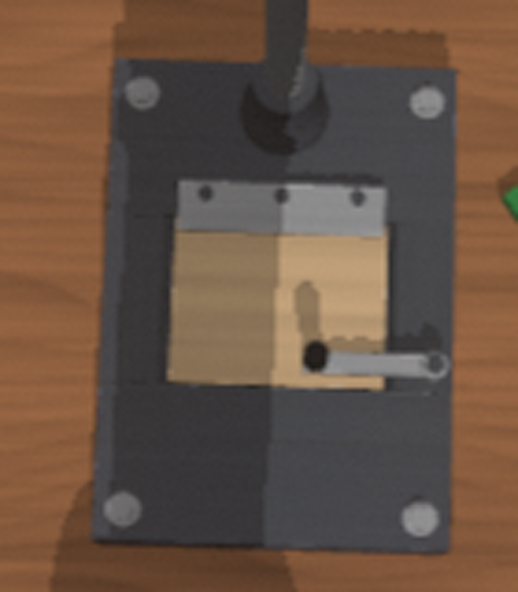

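View pics/side16.png

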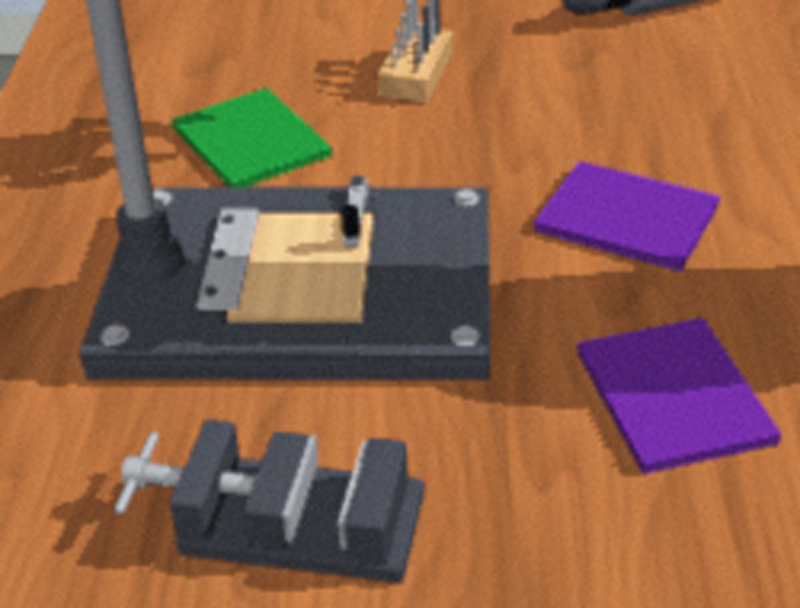

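View pics/top16.png

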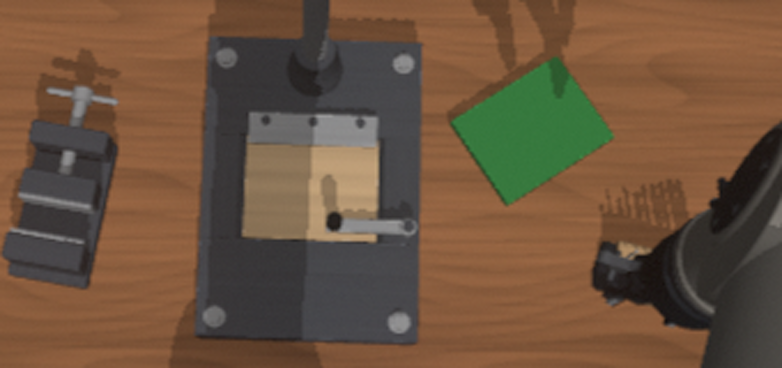

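```bash
python3 - <<'E'
from h import *
c=cam('top');px=c['pixels'].astype(int)
R,B=px[...,0],px[...,2]
m=(abs(R-B)<14)&(R>95)
k=np.zeros_like(m);k[168:186,290:318]=m[168:186,290:318]
k=k.astype(np.uint8);v,u=np.nonzero(k);print(len(u))
e=[];f=[]
for x in range(291,312):
    vv=np.nonzero(k[:,x])[0]
    if len(vv)>2:
        g=px[160:190,x].sum(-1)
        w=np.clip(R[165:188,x]-0,0,None)
        e.append((x,vv.mean()))
print(e)
Q=w2s(proj(c,e,.042)[:,:2]*1000);l=cv2.fitLine(Q.astype(np.float32),cv2.DIST_HUBER,0,.01,.01).ravel();print(l,'angle',(np.degrees(np.arctan2(l[1],l[0]))%180)-90)
# lip front edge
lp=(abs(R-B)<14)&(R>80)
ed=[(x,np.nonzero(lp[130:150,x])[0][-1]+130.5) for x in range(252,300)]
Q=w2s(proj(c,ed,.039)[:,:2]*1000);l=cv2.fitLine(Q.astype(np.float32),cv2.DIST_HUBER,0,.01,.01).ravel();print(l,'lip angle',(np.degrees(np.arctan2(l[1],l[0]))%180)-90)
E
```

```text
153
[(291, np.float64(177.5)), (292, np.float64(177.5)), (293, np.float64(177.5)), (294, np.float64(178.0)), (295, np.float64(178.0)), (296, np.float64(178.0)), (297, np.float64(178.0)), (298, np.float64(178.0)), (299, np.float64(178.0)), (300, np.float64(178.0)), (301, np.float64(178.0)), (302, np.float64(178.0)), (303, np.float64(178.5)), (304, np.float64(178.0)), (305, np.float64(178.5)), (306, np.float64(178.5)), (307, np.float64(178.5)), (308, np.float64(178.5)), (309, np.float64(178.5)), (310, np.float64(178.5)), (311, np.float64(178.5))]
[ 2.0507047e-02  9.9978971e-01 -4.1674614e+01 -6.3646236e+01] angle -1.1750565
[ 7.1521197e-04 -9.9999976e-01  4.5769001e+01 -2.2958088e+00] lip angle 0.040985107
```

```bash
python3 - <<'E'
from h import *
st();print(bot.hand_in())
E
```

```text
t 15.25 pos [ 471.2 -298.1  218.4] stand [-139.9 -283.1] phi -20.04 z [ 0.002  0.001 -1.   ] F [ 0.6 -0.2 -0.5] w 0.524 q [ 0.33  0.3   0.16  1.86 -0.06  0.98 -1.41]
the job is handed in; nothing more can be done
None
```

The board is home in the recess with the latch closed across its near edge, and the job is handed in at about 15 s of the 72 s allowed. The hand-in gave no verdict.

**What I did:** I squared the wooden board with a two-finger push on its left side. I then pushed its near edge until the far edge went under the lip and the near edge dropped into the recess. Last, I swung the latch by its knob, held loosely between the fingers, until it stopped.

**Last checks:**
- **Board:** it lies flat, with slopes under 0.2°. Its top measures 32.5 mm above the bench, against 32 mm when fully home.
- **Latch:** it stalled at the stop with about 9 N against it. Afterwards the fitted arm line read -1.2° and the knob position about +1.3°. Both agree with closed within measurement error, but they disagree with each other by about 2.5°.
- **Sideways position:** the two cameras put the board's middle about 2 mm apart (about -1 mm from the top, +1.5 mm from the side). That is roughly the calibration error.
- **Vise and bit block:** the moves kept clear of both and neither looked moved in the pictures, but I did not measure their positions.
- **Robot:** it ended clear of everything, with its force readings near zero.

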